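# Third hand at the optical breadboard: press a bracket into the fence corner

## Robot

A 6-joint arm with a two-finger parallel gripper is mounted at the origin on the work surface. World frame = base frame: x ahead of the robot, y to its left, z up, the work surface at z = 0. Lengths are in m, angles in rad, forces in N, time in s.
With the tool pointing down it reaches from about 0.375 to 0.925 m from the base axis. Payload 5.7 kg.
Tool frame: the origin (TCP) lies on the centre line of the jaws, within the pads' length; the fingertips stand 17 mm ahead of it and the grasp point (between the pads) lies 2 mm behind it; x points along the fingers, z is the direction in which the jaws open and shut, and the axes are right-handed (so a half turn about x gives the same grasp; the last joint's range is limited). The gripper opens to 85 mm and grips with 20 to 120 N. Pads are 22 mm wide; open, the fingers measure 114 mm over their backs; the gripper's body (76 mm by 85 mm) begins 54 mm behind the grasp point. The pads swing forward as they close: fully open they stand 13 mm farther back than shut.
Start: joints at [1.202, 0.359, 1.51, -0, 1.272, -0.115], TCP at [0.151, 0.581, 0.248] pointing down, gripper open.
Joint ranges: [-2.97, 2.97], [-1.01, 2.36], [0.21, 2.38], [-0.96, 4.11], [0.2, 2.71], [-2.98, 2.98]. Speed limits (rad/s): [2.39, 2.39, 3.14, 3.14, 3.14, 3.14].

## Interface

Orientations are given as a rotation vector (axis times angle).
In Python, from bench import monitor, optics, finish_job, recognise, tip_of gives the robot as it stands.
- The arm moves only by the shell command python3 -m pendant 'ROWS' [FORCE]. ROWS is JSON, a list of rows, each a list of 5 numbers: the finger opening in m, from 0 to 0.0854, then the shift along the tool's x, y, z in m, then the turn about the tool's x in degrees. A call has 1 to 5 rows; each row is the pose to reach, as a shift and turn from the pose measured when the call began, along the tool's axes at that moment; what a row does not reach only later rows make up. A row lasts 1/10 s, in which the tool goes at most 50 mm and 8.59 degrees, less where a joint would pass 70% of its speed; a pose out of reach is approached as far as the arm can. A call with a gripper value outside its range is refused whole. The fingers move at their own pace and stop on an object; FORCE is the grip in N (left out, the last holds). Time passes only in rows, so rows that repeat a pose let the fingers close. It gives the time, the measured TCP pose, the force and the opening at its end, in the units of the state.
- monitor.get_obs(): the state, without advancing time (a new reading comes with each control period).
- optics.camera(name): name is "side" or "top" or "wrist"; returns the picture (400x640x3 uint8, blue, green, red); there is no depth.
- optics.calibration(name): a dict with "intrinsics" (3x3 intrinsics, pixels), "rvec" (rotation vector, rad) and "tvec" (3), from world to camera coordinates, as OpenCV has them; the wrist camera has in their place "tool_from_camera" (4x4, takes a point from camera to tool coordinates, whose origin is the TCP and whose axes are the tool frame's). Camera axes: x right, y down, z forward; pixel columns grow to the right and rows downward; lengths in m; the calibration is good to about 2 mm. A picture is of the moment at which its call begins: read the wrist's pose just before it. calibration takes no time and is no camera call.
- finish_job(): hands the job in, once; it reports no verdict.
Trained networks look in the newest picture that a camera, given by its name, has taken for a name from the list of things; names that differ only in an ending like _2 or _b are one class to them, and where a whole thing is asked for, a point or a joint stands for the part that bears it (a point fixed in the world has none). Each returns a list of dicts, best first, with "conf" (0 to 1); they miss things now and then, are a little off and sometimes report something else, mostly with a low value. They report only what shows in the picture. A call takes as long as a camera call. They do not tell look-alikes from the thing itself.
- recognise(camera, target): "at" ([x, y, z] in m, in world coordinates, good to about 4 mm: the middle of the surface that is visible of it).
- tip_of(camera, target): "at" ([x, y, z] in m, in world coordinates, good to about 4 mm: a listed point, or the origin of a listed thing).
The state is a dict: "clock": time; "joint_pos": joint angles; "joint_velocities": joint speeds; "effort": joint torques, N m; "position": TCP position; "tool_rot": TCP orientation; "wrist_force": force on the tool from outside, world axes, zero at the start; "wrist_torque": the same for the moment, N m; "opening": opening from 0.0 (shut) to 1.0 (fully open).
Only numpy, scipy, OpenCV 4.12 (cv2) and the standard library are available. Lean on these libraries where they do the work, as an engineer would, in place of code of your own. Each camera call takes 0.05 s, during which the arm holds its last target.

## Task

I want to screw the red right-angle bracket down to the optical breadboard: push it into the corner, with the back of its upright flush against the long grey fence and its side against the short grey end stop, and keep it flat on the board. Then be my third hand: press it against the fence with a steady push of about 15 newtons and finish while still pressing, so that I can tighten the screws. Don't ram it into the bars, and leave the lens mount, screw dish, lens tube and hex driver where they are.

Things in the scene. Friction and masses are not known exactly. Their poses are not given: they have to be found in the camera images.
- board: fixed bare-aluminium optical breadboard, 300 mm along its x, 450 mm along its y, with a grid of small black holes; its top is flat and smooth (friction about 0.3, as the bars: bearing down takes from the push), 20 mm above the desk. Origin: centre of its underside at desk level; z up, x points away from the robot towards the fence (its yaw varies)
- fence: fixed dark grey bar, 25 mm thick (its x), 275 mm long (its y), 20 mm tall (screw heads 6 mm more), bolted on the board near its far edge. Origin: centre of its underside, at the board's top; axes as the board's. Its working face looks towards the robot, at x = -12.5 mm in its frame
- end_stop: fixed dark grey bar, 70 mm along its x, 25 mm thick (its y), 20 mm tall (screw heads 6 mm more), square to the fence on the robot's side of it, 2.5 mm short of it, near its left or right end (varies). Origin: centre of its underside, at the board's top; axes as the board's. Working face 12.5 mm from its middle, towards the board's middle; no room for the bracket on the outer side
- bracket: loose dark red aluminium right-angle bracket, about 0.5 kg. Base 75 mm (x) by 100 mm (y), 12 mm thick, two slots at y = +-37.5 mm; upright plate 12 mm thick, 100 mm wide, 75 mm tall on the +x edge, its back face at x = +37.5 mm. Origin: centre of the base's underside; z up. Starts flat on the board, 40 to 83 mm short of its place along either axis, upright to the fence, turned up to 0.4 rad
- bracket_back (a point): point on the bracket at the middle of its back face, 6 mm above the underside; axes as the bracket's
- bracket_rib (a point): grip point in the bracket's central rib, an upright 10 mm thick web (at y = 0) on the robot's side of the upright: 8 mm to -x of the bracket's middle, 36 mm above the underside. Pinch it from above, fingers closing along the bracket's y. The rib is 51 mm high here (34 mm at its end at x = -32 mm, 68 mm near the upright); the base's upper face is 24 mm below this point
- lens_mount: loose bystander: lens in a black round mount on a steel post with a black round foot 50 mm across, 75 mm tall in all, on the board near the fence, at the end where the end stop is not. Origin: centre of the foot's underside
- screw_dish: loose bystander: small round steel dish with screws, 56 mm across, 18 mm tall, on the board. Origin: centre of its underside
- lens_tube: loose bystander: red tube with black rims standing on the board, 31 mm across, 50 mm tall. Origin: centre of its underside
- hex_driver: loose bystander: driver with yellow handle lying on the board along the board's x, 175 mm long, 22 mm thick. Origin: middle, at the height of the board's top
Not all that is in view belongs to the job. Of the things that look like the bracket, the smallest one is meant.

How it is judged:
By the outcome, as a careful person would: the job done as asked, in the order asked, and still so for the second after the job is handed in, while the arm keeps its last pose, push and grip.
It also fails if it takes over 61 s, if anything falls off the work surface, if the arm or the gripper's body presses on something with over 40 N, if the wrist force passes 120 N, or if a joint passes its speed limit or range.

## Working session

There is one attempt and no reset: what is moved stays moved. The work goes in short steps, Python scripts to look and compute and a shell command to move; the robot and the scene stay as the last step left them, time stands still between calls to the robot, and variables do not carry over. Pictures are saved under pics/ and viewed, and the job is handed in when it is done.

```bash
ls; mkdir -p pics
python3 - <<'E'
from bench import monitor, optics, finish_job, recognise, tip_of
import cv2
o=monitor.get_obs()
for k,v in o.items(): print(k,v)
for c in ("top","side"):
    im=optics.camera(c); cv2.imwrite(f"pics/{c}0.png",im)
    for t in ("bracket","fence","end_stop","board","bracket_back","bracket_rib"):
        try: print(c,t,[(d['conf'],[round(float(x),4) for x in d['at']]) for d in tip_of(c,t)])
        except Exception as e: print(c,t,e)
print(monitor.get_obs()['clock'])
E
```

```text
pics
clock 0.0
joint_pos [ 1.20187624e+00  3.59506586e-01  1.51143597e+00 -2.49737333e-05
  1.27248040e+00 -1.15122625e-01]
joint_velocities [-4.41480291e-05 -1.53056543e-03  2.92683559e-05  3.58095334e-05
 -4.16065195e-04 -1.55091141e-03]
effort [-3.45229419e-04 -5.27608573e+01 -2.78622454e+01 -1.56754700e-04
  1.31603162e-02  2.98026418e-05]
position [0.15044403 0.58016749 0.24745126]
tool_rot [-1.02127316  1.32022452  1.01966101]
wrist_force [ 0.24289064 -0.28584409  0.13919218]
wrist_torque [ 0.01354025  0.03785498 -0.05506759]
opening 0.9972570287475474
top bracket [(0.88, [0.5097, 0.0015, 0.0194]), (0.82, [0.7013, -0.3701, 0.002]), (0.65, [0.8329, 0.1279, 0.0008])]
top fence [(0.67, [0.617, -0.0011, 0.0196])]
top end_stop [(0.6, [0.5909, 0.1292, 0.0201])]
top board [(0.57, [0.5142, 0.0135, -0.0022])]
top bracket_back [(0.92, [0.5398, -0.0164, 0.0226]), (0.74, [0.8238, 0.1792, 0.0067]), (0.68, [0.7422, -0.3276, 0.0136])]
top bracket_rib [(0.86, [0.8322, 0.1156, 0.0489]), (0.57, [0.6933, -0.3726, 0.0525]), (0.56, [0.5023, 0.0026, 0.0603])]
side bracket [(0.9, [0.8317, 0.1197, 0.0028]), (0.9, [0.7019, -0.3664, 0.0005]), (0.88, [0.5137, -0.0014, 0.0247])]
side fence [(0.64, [0.6145, -0.007, 0.0232])]
side end_stop [(0.94, [0.5823, 0.1295, 0.0186])]
side board [(0.91, [0.5155, 0.0155, -0.0028])]
side bracket_back [(0.77, [0.8243, 0.1805, 0.0098]), (0.73, [0.5474, -0.02, 0.0282]), (0.68, [0.7362, -0.3297, 0.0086])]
side bracket_rib [(0.88, [0.4993, 0.0064, 0.0585]), (0.74, [0.6876, -0.3741, 0.05]), (0.65, [0.8329, 0.1163, 0.0556]), (0.32, [0.4275, 0.1654, 0.0221])]
0.7
```

View pics/top0.png

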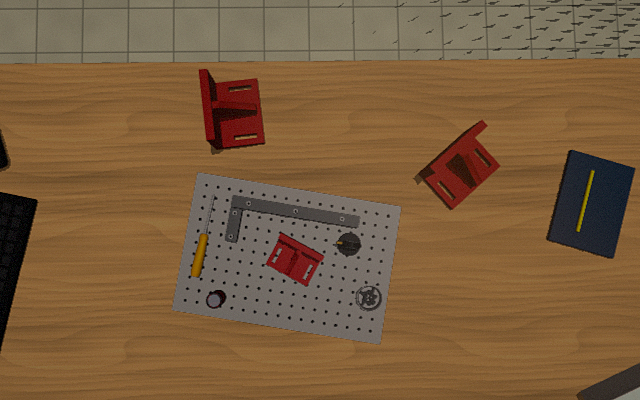

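View pics/side0.png

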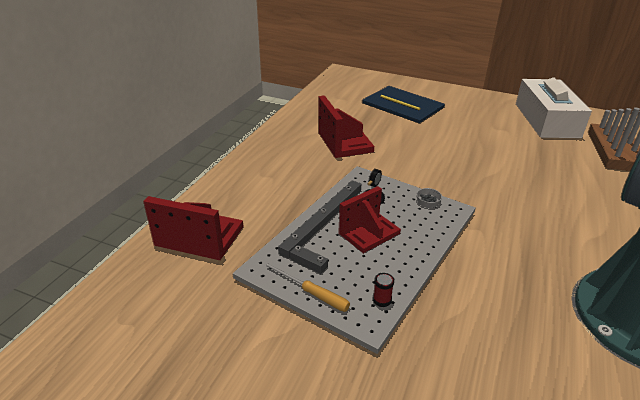

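Run:
```python
from bench import optics
import cv2,numpy as np
im=cv2.imread("pics/top0.png")
c=cv2.resize(im[165:350,165:410],None,fx=3.2,fy=3.2,interpolation=cv2.INTER_CUBIC); cv2.imwrite("pics/topcrop.png",c); print(c.shape)
a=[cv2.resize(im[y:y+90,x:x+90],(260,260)) for x,y in((250,215),(190,65),(415,120))]
cv2.imwrite("pics/cands.png",np.hstack(a))
print(optics.calibration("top")); print(optics.calibration("wrist"))
```

```text
(592, 784, 3)
{'intrinsics': array([[484.52308991,   0.        , 319.18379748],
       [  0.        , 484.52308991, 201.31065712],
       [  0.        ,   0.        ,   1.        ]]), 'rvec': array([ 2.17943804, -2.21483167,  0.10273266]), 'tvec': array([-0.04589428,  0.632466  ,  1.02708761])}
{'intrinsics': array([[339.97962119,   0.        , 319.57099387],
       [  0.        , 339.97962119, 200.1054686 ],
       [  0.        ,   0.        ,   1.        ]]), 'tool_from_camera': array([[-7.27812663e-04, -2.92262780e-01,  9.56337774e-01,
        -1.25615734e-01],
       [-3.08543531e-05, -9.56338020e-01, -2.92262879e-01,
         7.46729193e-02],
       [ 9.99999735e-01, -2.42219808e-04,  6.87017342e-04,
         6.21151756e-04],
       [ 0.00000000e+00,  0.00000000e+00,  0.00000000e+00,
         1.00000000e+00]])}
```

View pics/topcrop.png

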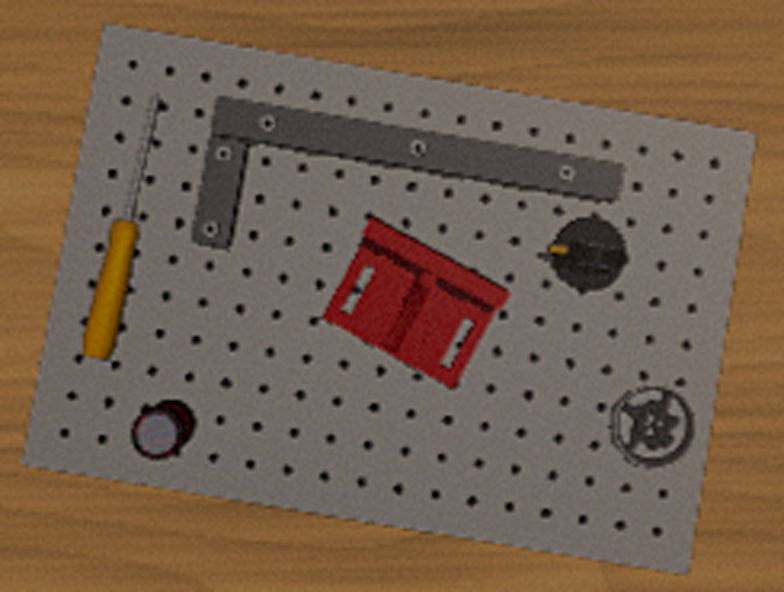

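View pics/cands.png

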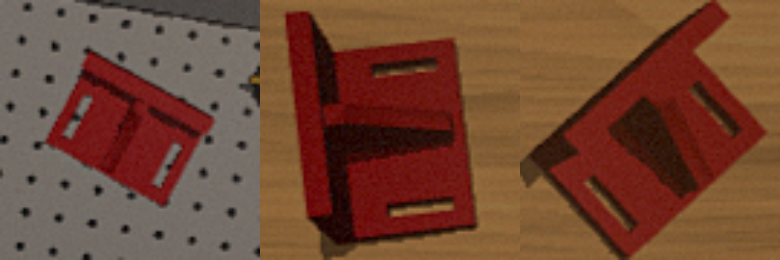

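```bash
cat > h.py <<'E'
import cv2,numpy as np
from scipy.optimize import least_squares
from scipy.spatial.transform import Rotation as R
from bench import monitor, optics, recognise, tip_of
def fit(cam,pts,pix,z0,x0):
    k=optics.calibration(cam)
    pts=np.array(pts,float); pix=np.array(pix,float)
    def f(p):
        c,s=np.cos(p[2]),np.sin(p[2])
        w=np.c_[p[0]+c*pts[:,0]-s*pts[:,1],p[1]+s*pts[:,0]+c*pts[:,1],pts[:,2]+z0]
        q=cv2.projectPoints(w,k['rvec'],k['tvec'],k['intrinsics'],None)[0][:,0]
        return (q-pix).ravel()
    r=least_squares(f,x0); return r.x,np.abs(r.fun).max()
E
python3 - <<'E'
from h import *
T=lambda l:[(u/3.2+165-.3,v/3.2+165-.3) for u,v in l]
b,e=fit("top",[(.15,.225,0),(.15,-.225,0),(-.15,-.225,0),(-.15,.225,0)],T([(104,24),(756,132),(690,574),(22,464)]),.02,[.5,0,-.1]); print("board",b,e)
f,e=fit("top",[(.0125,.1375,0),(.0125,-.1375,0),(-.0125,-.1375,0)],T([(217,97),(623,164),(617,201)]),.04,[.6,0,-.1]);print("fence",f,e)
s,e=fit("top",[(.035,.0125,0),(.035,-.0125,0),(-.035,-.0125,0),(-.035,.0125,0)],T([(210,137),(247,143),(229,248),(192,241)]),.04,[.6,.1,-.1]);print("stop",s,e)
r,e=fit("top",[(.0375,.05,.075),(.0375,-.05,.075),(-.0375,.05,.012),(-.0375,-.05,.012)],T([(370,215),(510,292),(323,317),(456,388)]),.02,[.51,0,-.4]);print("bracket",r,e)
yaw=b[2];c,sn=np.cos(yaw),np.sin(yaw);B=np.array([[c,-sn],[sn,c]])
tgt_x=(B.T@f[:2])[0]-.0125-.0375; tgt_y=(B.T@s[:2])[1]-.0125-.05
g=B@[tgt_x,tgt_y];print("goal",g,yaw,"delta board",B.T@(g-r[:2]))
rr=r[2];rib=r[:2]-.008*np.array([np.cos(rr),np.sin(rr)]);print("rib",rib)
o=monitor.get_obs();M=R.from_rotvec(o['tool_rot']).as_matrix();print(M.round(3))
zt=M[:,2];print("jaw dir yaw",np.arctan2(zt[1],zt[0]),"bracket y yaw",rr+np.pi/2)
d=np.array([*rib,.02+.034])-o['position'];print("shift tool",M.T@d)
E
```

```text
board [ 0.51214429  0.01323611 -0.18041868] 0.45309838469017905
fence [ 0.61005374 -0.00376199 -0.17966694] 0.5062869369148473
stop [ 0.58355704  0.1268398  -0.17672518] 0.17392415337630496
bracket [ 0.50865541 -0.00121011 -0.50412692] 0.4195131769816385
goal [0.57185203 0.06544362] -0.1804186828316011 delta board [0.05021041 0.07691194]
rib [0.50165064 0.00265424]
[[ 0.    -0.968  0.251]
 [-0.     0.251  0.968]
 [-1.    -0.    -0.   ]]
jaw dir yaw 1.317019060130749 bracket y yaw 1.0666694049818986
shift tool [ 0.194335   -0.48490217 -0.47145597]
```

```bash
python3 -m pendant '[[0.045,0,-0.033,-0.032,0],[0.045,0,-0.066,-0.064,0],[0.045,0,-0.099,-0.096,0],[0.045,0,-0.132,-0.128,0],[0.045,0,-0.165,-0.16,0]]' 30 && python3 -m pendant '[[0.045,0,-0.033,-0.032,0],[0.045,0,-0.066,-0.064,0],[0.045,0,-0.099,-0.096,0],[0.045,0,-0.132,-0.128,0],[0.045,0,-0.165,-0.16,0]]'
python3 - <<'E'
from h import *
def rel(x,y,z,jy):
    o=monitor.get_obs();M=R.from_rotvec(o['tool_rot']).as_matrix()
    print(o['clock'],"shift",(M.T@(np.array([x,y,z])-o['position'])).round(4),"turn",np.degrees(np.arctan2(M[1,2],M[0,2])-jy).round(2),"F",o['wrist_force'].round(1))
rel(.5017,.0027,.15,1.0667)
E
cat >> h.py <<'E'
def rel(x,y,z,jy):
    o=monitor.get_obs();M=R.from_rotvec(o['tool_rot']).as_matrix()
    print(o['clock'],"shift",(M.T@(np.array([x,y,z])-o['position'])).round(4),"turn",np.degrees(np.arctan2(M[1,2],M[0,2])-jy).round(2),"F",o['wrist_force'].round(1))
E
```

```text
clock: 1.2
position: [0.2708, 0.383, 0.2485]
tool_rot: [-1.021, 1.318, 1.021]
wrist_force: [1.9, -0.2, 0.5]
opening: 0.524
clock: 1.7
position: [0.3912, 0.1851, 0.2489]
tool_rot: [-1.021, 1.317, 1.02]
wrist_force: [0.5, 1.2, 0.9]
opening: 0.534
1.7 shift [ 0.0989 -0.1525 -0.149 ] turn 14.38 F [0.5 1.2 0.9]
```

```bash
python3 -m pendant '[[0.045,0.01,-0.033,-0.032,3],[0.045,0.02,-0.066,-0.064,6],[0.045,0.03,-0.099,-0.096,9],[0.045,0.04,-0.132,-0.128,12],[0.045,0.05,-0.1525,-0.149,14.4]]' && python3 -m pendant '[[0.045,0,0,0,0],[0.045,0,0,0,0]]'
python3 - <<'E'
from h import *
rel(.5017,.0027,.1,1.0667)
o=monitor.get_obs()
im=optics.camera("wrist"); cv2.imwrite("pics/w1.png",im)
for t in ("bracket_rib","bracket","bracket_back"): print(t,[(d['conf'],np.round(d['at'],4)) for d in tip_of("wrist",t)])
# project expected points
M=R.from_rotvec(o['tool_rot']).as_matrix();k=optics.calibration("wrist")
W=np.eye(4);W[:3,:3]=M;W[:3,3]=o['position'];C=np.linalg.inv(W@k['tool_from_camera'])
x,y,a=.50866,-.00121,-.50413
for p in [(.0375,.05,.075),(.0375,-.05,.075),(.0255,.05,.075),(.0255,-.05,.075),(-.0375,.05,.012),(-.0375,-.05,.012),(-.032,0,.034),(.0255,0,.068)]:
    w=np.array([x+np.cos(a)*p[0]-np.sin(a)*p[1],y+np.sin(a)*p[0]+np.cos(a)*p[1],p[2]+.02,1])
    q=k['intrinsics']@(C@w)[:3];q=q[:2]/q[2];print(p,q.round(1));cv2.circle(im,(int(q[0]),int(q[1])),3,(0,255,0),1)
cv2.imwrite("pics/w1p.png",im)
E
```

```text
clock: 2.2
position: [0.5038, -0.0002, 0.1989]
tool_rot: [-0.829, 1.405, 0.825]
wrist_force: [-0.2, -0.2, -0.3]
opening: 0.527
clock: 2.4
position: [0.5038, -0.0008, 0.1986]
tool_rot: [-0.827, 1.405, 0.825]
wrist_force: [-0.8, 1.3, 0.7]
opening: 0.526
2.4 shift [0.0986 0.0038 0.0019] turn -0.32 F [-0.8  1.3  0.7]
bracket_rib [(0.88, array([0.5061, 0.0037, 0.058 ]))]
bracket [(0.73, array([0.834 , 0.1237, 0.0033])), (0.63, array([0.5109, 0.0012, 0.0191]))]
bracket_back [(0.97, array([ 0.546 , -0.0193,  0.023 ])), (0.69, array([0.8251, 0.1807, 0.0116]))]
(0.0375, 0.05, 0.075) [388.4 259.3]
(0.0375, -0.05, 0.075) [254.2 260.1]
(0.0255, 0.05, 0.075) [389.3 244.5]
(0.0255, -0.05, 0.075) [253.2 245.4]
(-0.0375, 0.05, 0.012) [378.7 146.4]
(-0.0375, -0.05, 0.012) [262.1 147.1]
(-0.032, 0, 0.034) [320.6 157.6]
(0.0255, 0, 0.068) [321.2 241.1]
```

View pics/w1p.png

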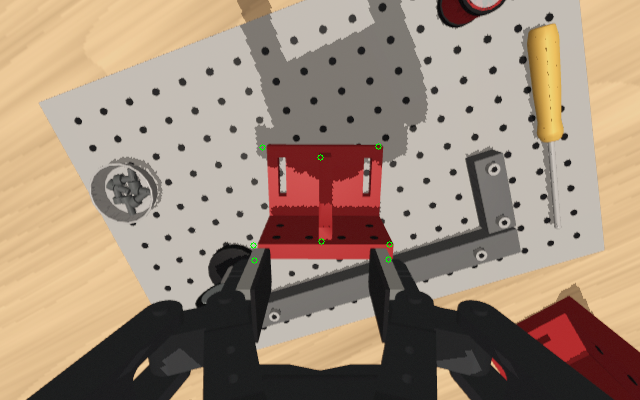

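```bash
python3 -m pendant '[[0.045,0.03,0.0038,0.0048,0],[0.045,0.06,0.0038,0.0048,0],[0.045,0.09,0.0038,0.0048,0],[0.045,0.12,0.0038,0.0048,0],[0.045,0.1435,0.0038,0.0048,0]]' && python3 -m pendant '[[0.045,0,0,0,0],[0.03,0,0,0,0],[0.03,0,0,0,0]]'
python3 - <<'E'
from h import *
rel(.5042,.0048,.055,1.0667)
im=optics.camera("wrist"); cv2.imwrite("pics/w2.png",im)
E
```

```text
clock: 3.1
position: [0.502, 0.0082, 0.0549]
tool_rot: [-0.831, 1.403, 0.828]
wrist_force: [0.1, 0.6, -0.9]
opening: 0.527
clock: 3.4
position: [0.503, 0.0086, 0.0562]
tool_rot: [-0.833, 1.401, 0.828]
wrist_force: [-1.0, -0.9, -0.1]
opening: 0.354
3.4 shift [ 0.0012 -0.0029 -0.0027] turn 0.03 F [-1.  -0.9 -0.1]
```

View pics/w2.png

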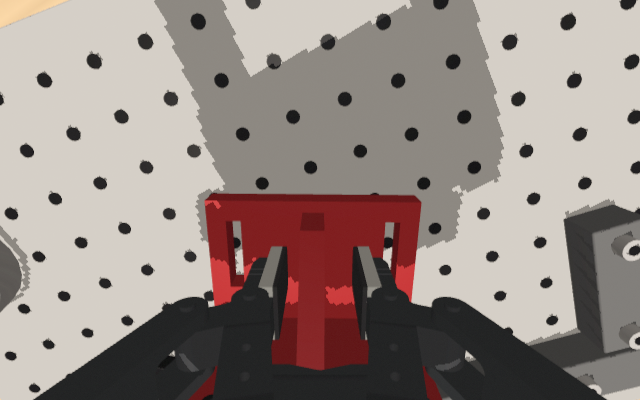

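```bash
python3 -m pendant '[[0.02,0.001,0,-0.0025,0],[0.005,0.001,0,-0.0025,0],[0.0,0.001,0,-0.0025,0],[0.0,0.001,0,-0.0025,0],[0.0,0.001,0,-0.0025,0]]' 60 && python3 -m pendant '[[0.0,0,0,0,0],[0.0,0,0,0,0],[0,0,0,0,0]]'
python3 - <<'E'
from h import *
rel(.5042,.0048,.055,1.0667)
im=optics.camera("wrist"); cv2.imwrite("pics/w3.png",im)
im=optics.camera("top"); cv2.imwrite("pics/t3.png",im)
E
```

```text
clock: 3.95
position: [0.5027, 0.0058, 0.0565]
tool_rot: [-0.834, 1.399, 0.826]
wrist_force: [-1.5, 0.1, 7.5]
opening: 0.11
clock: 4.25
position: [0.5024, 0.0058, 0.0565]
tool_rot: [-0.833, 1.4, 0.826]
wrist_force: [-1.2, -0.3, 0.7]
opening: 0.11
4.25 shift [ 0.0016 -0.002  -0.0001] turn 0.01 F [-1.2 -0.3  0.7]
```

View pics/w3.png

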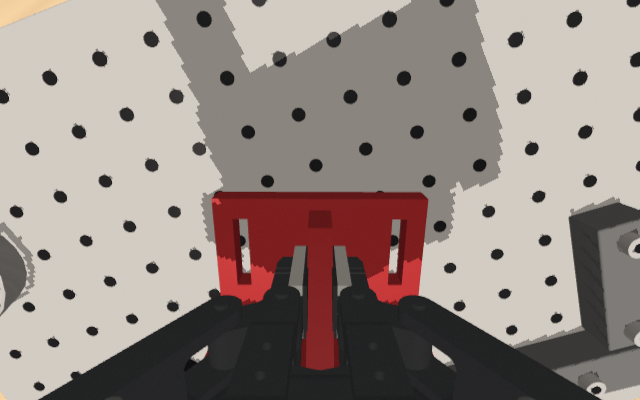

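```bash
python3 -m pendant '[[0,0,0,0,-5],[0,0,0,0,-10],[0,0,0,0,-15],[0,0,0,0,-18.5],[0,0,0,0,-18.5]]' && python3 -m pendant '[[0,0,-0.006,0.01,0],[0,0,-0.012,0.02,0],[0,0,-0.018,0.03,0],[0,0,-0.025,0.04,0],[0,0,-0.025,0.04,0]]'
python3 - <<'E'
from h import *
rel(.5342,.0407,.0565,1.3904)
im=optics.camera("wrist"); cv2.imwrite("pics/w4.png",im)
im=optics.camera("top"); cv2.imwrite("pics/t4.png",cv2.resize(im[165:350,165:410],None,fx=3.2,fy=3.2,interpolation=cv2.INTER_CUBIC))
im=optics.camera("side"); cv2.imwrite("pics/s4.png",cv2.resize(im[150:310,220:420],None,fx=4,fy=3.7,interpolation=cv2.INTER_CUBIC))
E
```

```text
clock: 4.85
position: [0.5027, 0.0058, 0.0565]
tool_rot: [-1.079, 1.283, 1.07]
wrist_force: [-0.3, 0.7, -2.0]
opening: 0.107
clock: 5.35
position: [0.5365, 0.042, 0.0568]
tool_rot: [-1.08, 1.281, 1.069]
wrist_force: [-0.6, -0.2, -5.2]
opening: 0.107
5.35 shift [ 0.0002  0.002  -0.0017] turn 0.06 F [-0.6 -0.2 -5.2]
```

View pics/w4.png

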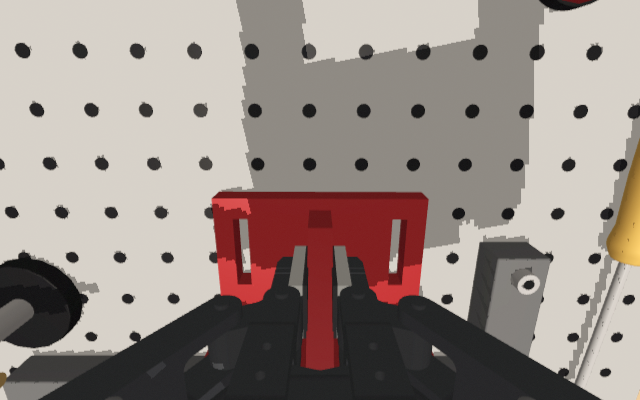

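View pics/t4.png

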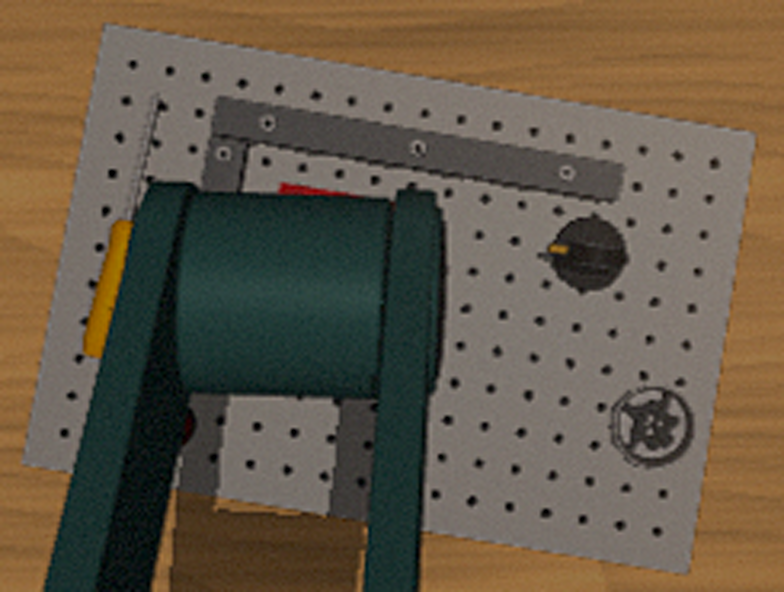

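View pics/s4.png

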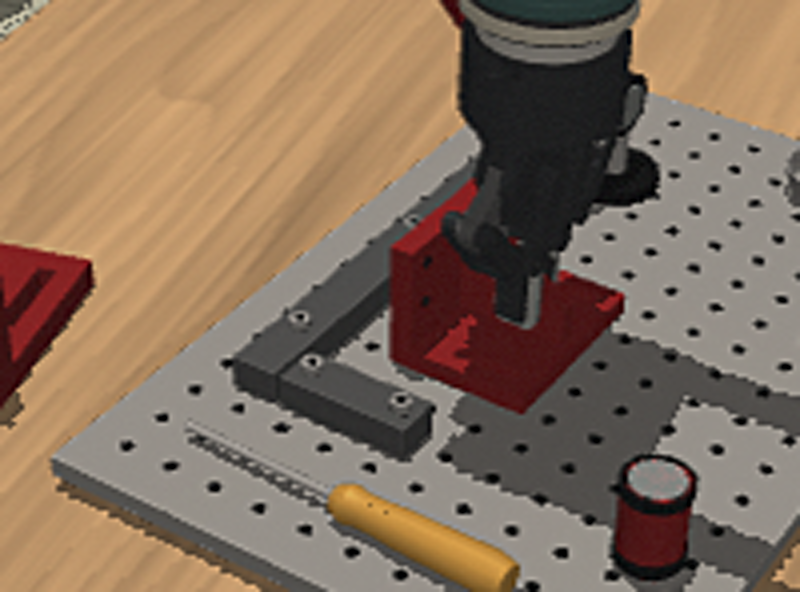

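Run:
```python
import cv2
im=cv2.imread("pics/w4.png")
cv2.imwrite("pics/w4c.png",cv2.resize(im[180:380,400:600],None,fx=3,fy=3,interpolation=cv2.INTER_CUBIC))
```

```text
(no output)
```

View pics/w4c.png

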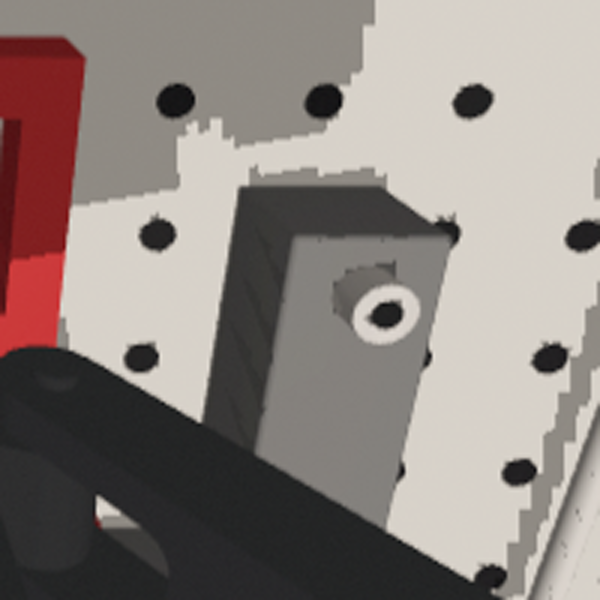

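```bash
cat >> h.py <<'E'
def ray(o,uv,z):
    M=R.from_rotvec(o['tool_rot']).as_matrix();k=optics.calibration("wrist")
    W=np.eye(4);W[:3,:3]=M;W[:3,3]=o['position'];C=W@k['tool_from_camera']
    d=C[:3,:3]@np.linalg.solve(k['intrinsics'],[*uv,1.]);c=C[:3,3]
    p=c+d*(z-c[2])/d[2]; return M.T@(p-o['position'])
E
python3 - <<'E'
from h import *
o=monitor.get_obs()
for n,uv,z in [("bR",(428.3,199.3),.032),("bL",(212,199),.032),("bRb",(422,192.3),.02),("sB",(480,242),.02),("sT",(497.5,258.5),.04),("sTR",(550,258.7),.04)]:
    print(n,(ray(o,uv,z)*1000).round(1))
E
```

```text
bR [24.4 29.1 50.9]
bL [ 24.3  29.3 -48.8]
bRb [36.4 29.1 51.4]
sB [36.6  2.3 84. ]
sT [16.6  2.9 82.9]
sTR [ 16.6   2.8 107.2]
```

```bash
python3 -m pendant '[[0,0,-0.005,0.007,0],[0,0,-0.01,0.014,0],[0,0,-0.015,0.021,0],[0,0,-0.02,0.028,0],[0,0,-0.02,0.028,0]]' && python3 -m pendant '[[0,0.0003,0,0,0],[0,0.0003,0,0,0]]' && python3 -m pendant '[[0,0.0005,0,0,0],[0,0.0005,0,0,0]]'
python3 - <<'E'
from h import *
rel(.5342,.0407,.0565,1.3904)
o=monitor.get_obs()
im=optics.camera("wrist"); cv2.imwrite("pics/w5.png",im)
cv2.imwrite("pics/w5c.png",cv2.resize(im[180:380,380:580],None,fx=3,fy=3,interpolation=cv2.INTER_CUBIC))
im=optics.camera("side"); cv2.imwrite("pics/s5.png",cv2.resize(im[170:290,250:410],None,fx=5,fy=5,interpolation=cv2.INTER_CUBIC))
E
```

```text
clock: 6.0
position: [0.5606, 0.0658, 0.0567]
tool_rot: [-1.08, 1.281, 1.07]
wrist_force: [0.6, 0.0, -5.5]
opening: 0.108
clock: 6.2
position: [0.5605, 0.0659, 0.0566]
tool_rot: [-1.08, 1.281, 1.07]
wrist_force: [-0.4, 0.6, -1.2]
opening: 0.108
clock: 6.4
position: [0.5604, 0.0659, 0.0565]
tool_rot: [-1.08, 1.281, 1.07]
wrist_force: [-1.5, 1.5, 2.7]
opening: 0.104
6.4 shift [-0.0002  0.0213 -0.0294] turn 0.06 F [-1.5  1.5  2.7]
```

View pics/w5c.png

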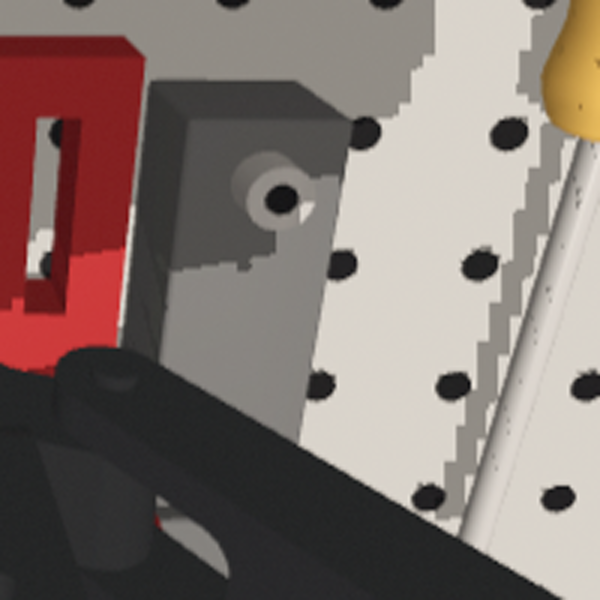

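View pics/s5.png

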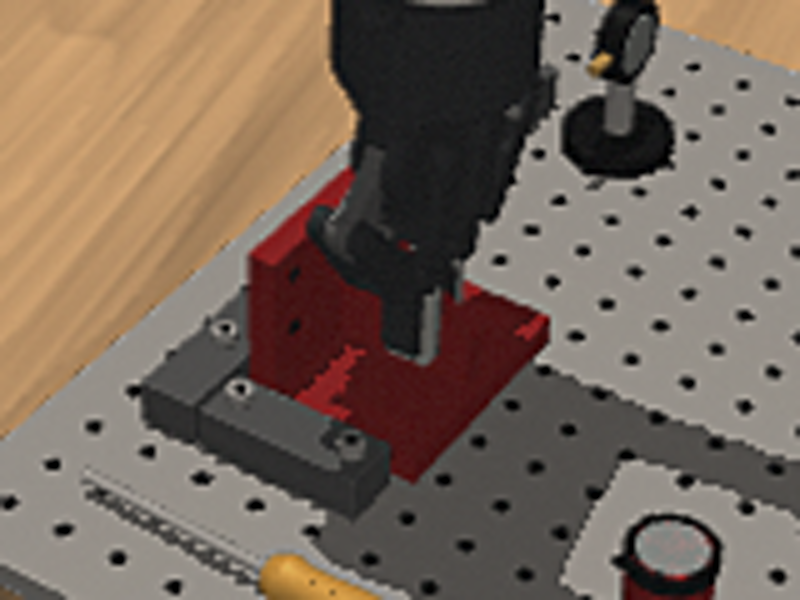

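```bash
for i in 1; do python3 -m pendant '[[0,0,0,0.001,0],[0,0,0,0.002,0],[0,0,0,0.002,0]]'; python3 -m pendant '[[0,0,0,0.001,0],[0,0,0,0.001,0]]'; python3 -m pendant '[[0,0,0,0.0005,0],[0,0,0,0.0005,0]]';  python3 -m pendant '[[0,0,0,0.0005,0],[0,0,0,0.0005,0]]'; done
```

```text
clock: 6.8
position: [0.5609, 0.0676, 0.0565]
tool_rot: [-1.08, 1.281, 1.069]
wrist_force: [-0.6, -0.9, 1.2]
opening: 0.111
clock: 7.0
position: [0.5613, 0.0686, 0.0566]
tool_rot: [-1.081, 1.281, 1.069]
wrist_force: [0.1, -3.1, 1.0]
opening: 0.104
clock: 7.2
position: [0.5615, 0.0691, 0.0565]
tool_rot: [-1.081, 1.281, 1.069]
wrist_force: [-1.1, -1.4, 1.7]
opening: 0.106
clock: 7.4
position: [0.5616, 0.0696, 0.0566]
tool_rot: [-1.081, 1.281, 1.069]
wrist_force: [-0.6, -1.5, 1.2]
opening: 0.106
```

```bash
python3 -m pendant '[[0,0,0,0.0005,0],[0,0,0,0.0005,0]]'; python3 -m pendant '[[0,0,0,0.0005,0],[0,0,0,0.0005,0]]';  python3 - <<'E'
from h import *
im=optics.camera("wrist")
cv2.imwrite("pics/w6c.png",cv2.resize(im[180:380,380:580],None,fx=3,fy=3,interpolation=cv2.INTER_CUBIC))
print(monitor.get_obs()['wrist_force'],monitor.get_obs()['wrist_torque'])
E
```

```text
clock: 7.6
position: [0.5617, 0.0702, 0.0565]
tool_rot: [-1.081, 1.281, 1.069]
wrist_force: [-0.4, -2.3, 1.4]
opening: 0.109
clock: 7.8
position: [0.5617, 0.0703, 0.0566]
tool_rot: [-1.081, 1.281, 1.069]
wrist_force: [-0.4, -4.4, 0.7]
opening: 0.103
[-1.52585224 -4.53620462  2.01899863] [-0.67555414  0.31143716 -0.03246373]
```

View pics/w6c.png

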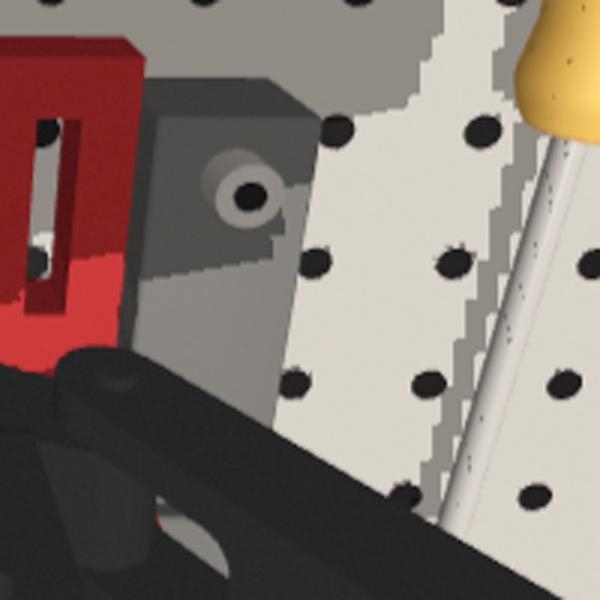

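```bash
python3 -m pendant '[[0,0,-0.001,0.0003,0],[0,0,-0.002,0.0003,0],[0,0,-0.002,0.0003,0]]'; python3 -m pendant '[[0,0,-0.0007,0.0003,0],[0,0,-0.0007,0.0003,0]]'; python3 -m pendant '[[0,0,-0.0005,0.0003,0],[0,0,-0.0005,0.0003,0]]';python3 -m pendant '[[0,0,-0.0005,0.0003,0],[0,0,-0.0005,0.0003,0]]'
```

```text
clock: 8.15
position: [0.5618, 0.0703, 0.0565]
tool_rot: [-1.08, 1.284, 1.071]
wrist_force: [-6.0, -3.4, 6.7]
opening: 0.11
clock: 8.35
position: [0.5618, 0.0703, 0.0566]
tool_rot: [-1.079, 1.285, 1.072]
wrist_force: [-3.7, -4.1, 3.1]
opening: 0.106
clock: 8.55
position: [0.5619, 0.0704, 0.0566]
tool_rot: [-1.079, 1.286, 1.073]
wrist_force: [-2.6, -4.7, 3.5]
opening: 0.107
clock: 8.75
position: [0.5619, 0.0704, 0.0566]
tool_rot: [-1.079, 1.287, 1.073]
wrist_force: [-2.5, -4.2, 3.3]
opening: 0.11
```

Run:
```python
from h import *
o=monitor.get_obs();M=R.from_rotvec(o['tool_rot']).as_matrix();print(M.round(4),np.degrees(np.arctan2(M[1,2],M[0,2])))
im=optics.camera("wrist");cv2.imwrite("pics/w7.png",im)
im=optics.camera("side"); cv2.imwrite("pics/s7.png",cv2.resize(im[170:290,250:410],None,fx=5,fy=5,interpolation=cv2.INTER_CUBIC))
im=optics.camera("top"); cv2.imwrite("pics/t7.png",cv2.resize(im[185:285,215:355],None,fx=5,fy=5,interpolation=cv2.INTER_CUBIC))
```

```text
[[ 0.0035 -0.984   0.1781]
 [-0.0016  0.1781  0.984 ]
 [-1.     -0.0037 -0.001 ]] 79.74149562705216
```

View pics/t7.png

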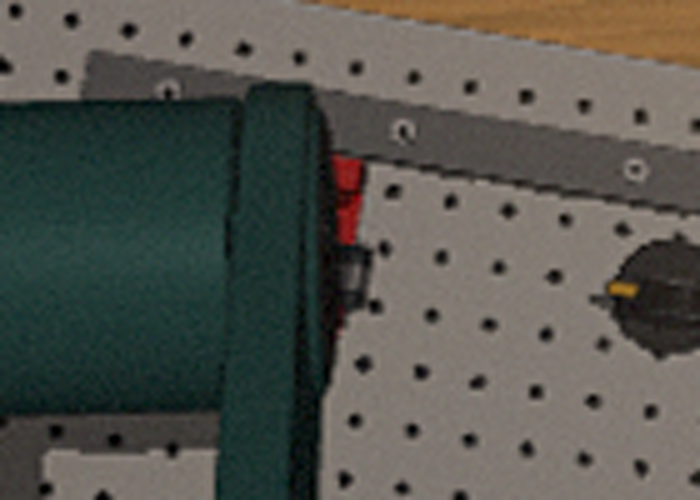

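View pics/s7.png

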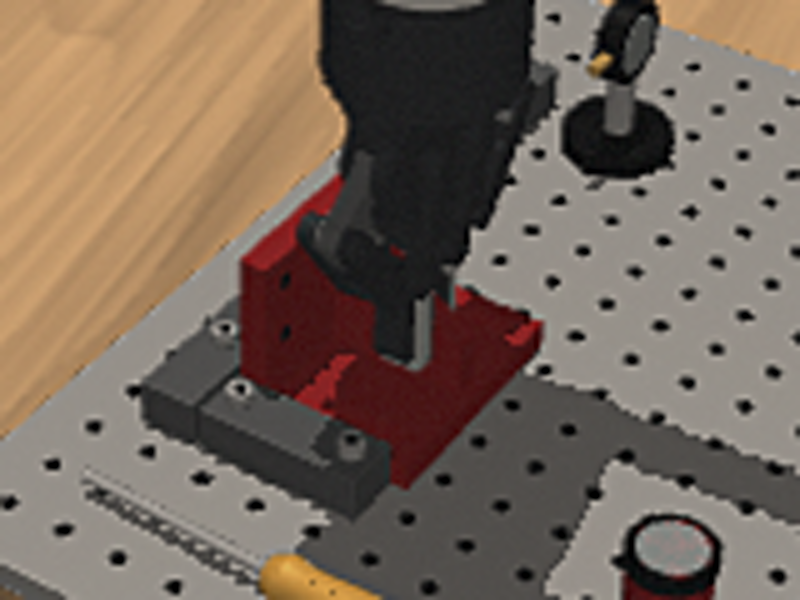

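View pics/w7.png

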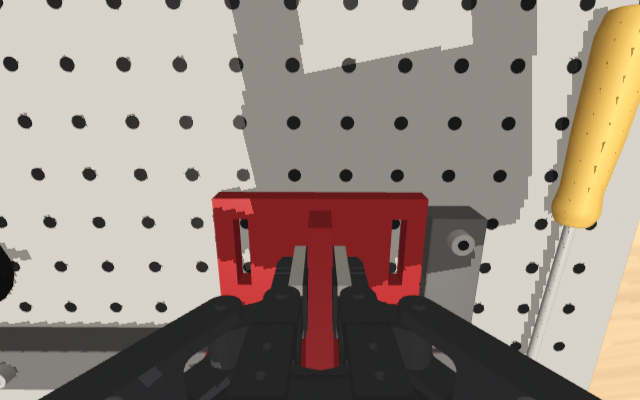

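Run:
```python
from h import *
im=cv2.imread("pics/w7.png")
cv2.imwrite("pics/w7f.png",cv2.resize(im[300:380,0:160],None,fx=5,fy=5,interpolation=cv2.INTER_CUBIC))
cv2.imwrite("pics/w7s.png",cv2.resize(im[180:280,400:520],None,fx=5,fy=5,interpolation=cv2.INTER_CUBIC))
```

```text
(no output)
```

View pics/w7f.png

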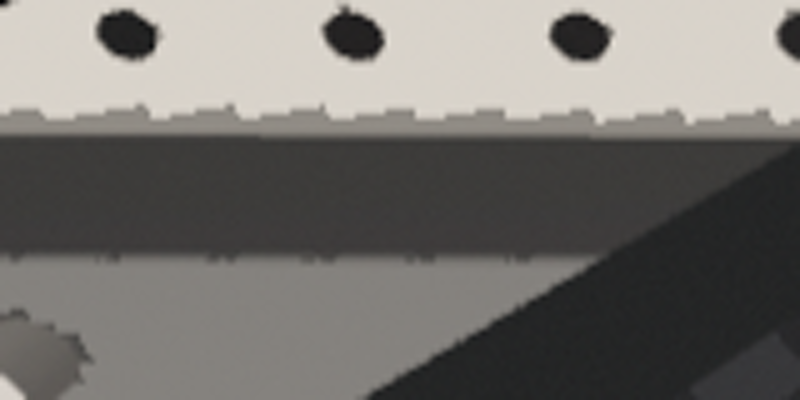

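View pics/w7s.png

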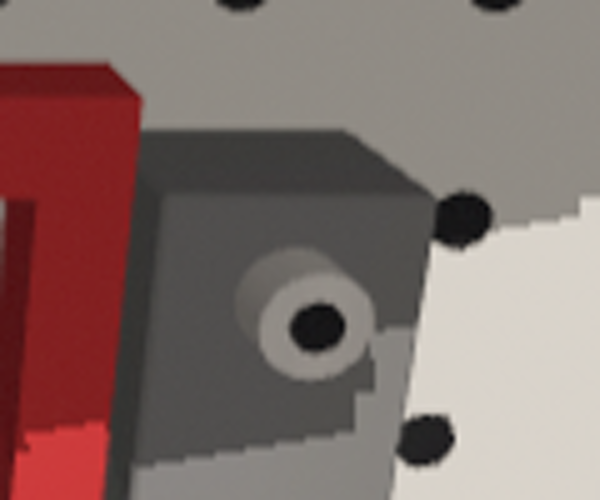

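Run:
```python
from h import *
o=monitor.get_obs()
for n,uv,z in [("bR",(428.2,199.4),.032),("bL",(212.4,199.2),.032),("sT",(432.4,218.8),.04),("sTR",(487,218.8),.04),("fB0",(10,327.1),.02),("fB1",(140,327.4),.02),("fT0",(10,350.6),.04),("fT1",(100,350.8),.04)]:
    print(n,(ray(o,uv,z)*1000).round(1))
```

```text
bR [24.5 29.1 50.9]
bL [ 24.5  29.2 -48.7]
sT [16.5 22.5 50.9]
sTR [16.5 22.5 75.2]
fB0 [  37.   -49.9 -173.9]
fB1 [  36.9  -50.1 -100.6]
fT0 [  16.9  -48.6 -156.1]
fT1 [  16.9  -48.8 -110.5]
```

```bash
python3 -m pendant '[[0,-0.0005,0,-0.0005,0],[0,-0.0005,0,-0.0005,0]]'; python3 -m pendant '[[0,-0.0002,-0.001,0,0],[0,-0.0002,-0.002,0,0],[0,-0.0002,-0.002,0,0]]'; python3 -m pendant '[[0,-0.0002,-0.001,0,0],[0,-0.0002,-0.001,0,0]]'
```

```text
clock: 9.1
position: [0.5615, 0.0702, 0.0568]
tool_rot: [-1.078, 1.287, 1.074]
wrist_force: [-0.5, -0.6, -1.3]
opening: 0.106
clock: 9.4
position: [0.5635, 0.07, 0.0568]
tool_rot: [-1.078, 1.287, 1.074]
wrist_force: [-1.3, 0.2, -2.6]
opening: 0.111
clock: 9.6
position: [0.5646, 0.0698, 0.0568]
tool_rot: [-1.078, 1.287, 1.074]
wrist_force: [-0.5, -1.2, -3.4]
opening: 0.109
```

```bash
python3 -m pendant '[[0,0,0,0.0008,0],[0,0,0,0.0008,0]]';python3 -m pendant '[[0,0,0,0.0008,0],[0,0,0,0.0008,0]]'; python3 -m pendant '[[0,0,-0.0008,0.0003,0],[0,0,-0.0008,0.0003,0]]'; python3 -m pendant '[[0,0,-0.001,0.0003,0],[0,0,-0.001,0.0003,0]]'
```

```text
clock: 9.8
position: [0.5646, 0.0699, 0.0569]
tool_rot: [-1.079, 1.288, 1.074]
wrist_force: [-1.8, -5.0, -2.2]
opening: 0.106
clock: 10.0
position: [0.5646, 0.0699, 0.0569]
tool_rot: [-1.08, 1.289, 1.073]
wrist_force: [-2.0, -4.9, -1.4]
opening: 0.106
clock: 10.2
position: [0.5651, 0.0698, 0.0569]
tool_rot: [-1.08, 1.29, 1.074]
wrist_force: [-3.6, -3.7, 0.5]
opening: 0.105
clock: 10.4
position: [0.5654, 0.0697, 0.0569]
tool_rot: [-1.08, 1.291, 1.075]
wrist_force: [-5.0, -3.4, 0.7]
opening: 0.104
```

```bash
python3 -m pendant '[[0,0,-0.001,0.0003,0],[0,0,-0.0015,0.0003,0],[0,0,-0.0015,0.0003,0]]'; python3 -m pendant '[[0,0,-0.0015,0.0003,0],[0,0,-0.0015,0.0003,0]]'
python3 - <<'E'
from h import *
o=monitor.get_obs();M=R.from_rotvec(o['tool_rot']).as_matrix();print(M.round(4),np.degrees(np.arctan2(M[1,2],M[0,2])),M.T@o['wrist_force'],M.T@o['wrist_torque'])
im=optics.camera("wrist");cv2.imwrite("pics/w8.png",im)
im=optics.camera("side"); cv2.imwrite("pics/s8.png",cv2.resize(im[170:290,250:410],None,fx=5,fy=5,interpolation=cv2.INTER_CUBIC))
E
```

```text
clock: 10.7
position: [0.566, 0.0696, 0.057]
tool_rot: [-1.079, 1.293, 1.076]
wrist_force: [-4.7, -3.5, 2.4]
opening: 0.108
clock: 10.9
position: [0.5661, 0.0696, 0.0571]
tool_rot: [-1.078, 1.295, 1.077]
wrist_force: [-6.3, -3.4, 3.4]
opening: 0.106
[[-0.0046 -0.9841  0.1775]
 [-0.0043  0.1775  0.9841]
 [-1.      0.0038 -0.005 ]] 79.77526117549816 [-3.38144283  5.62756777 -4.49925827] [0.05408556 0.39393313 0.76423339]
```

View pics/w8.png

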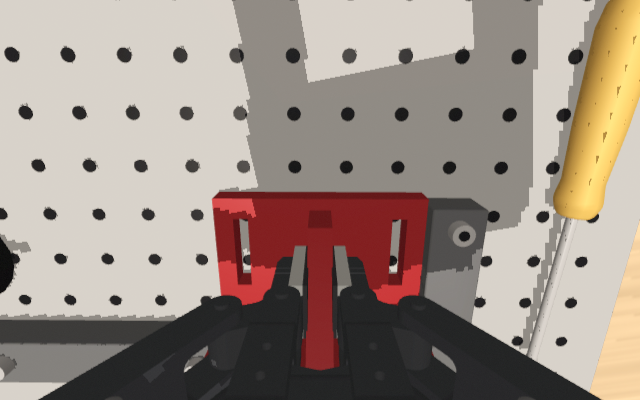

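View pics/s8.png

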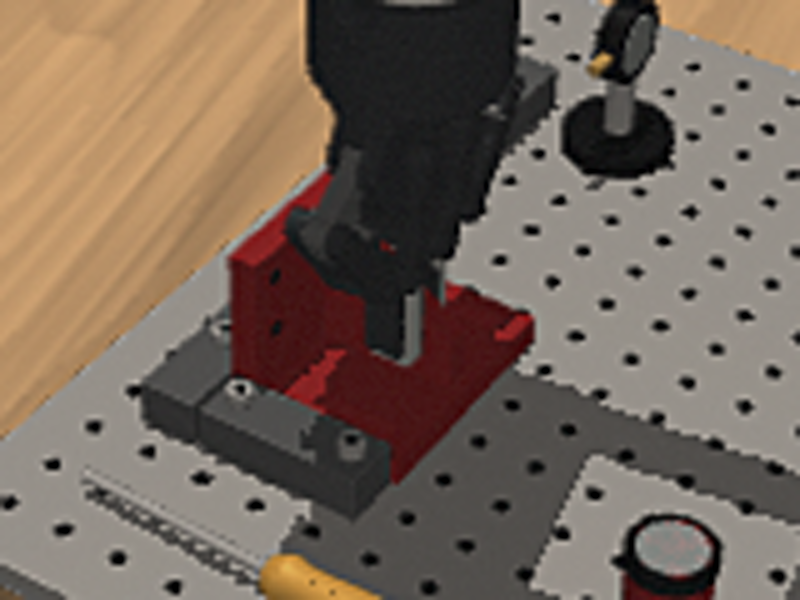

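```bash
python3 -m pendant '[[0.012,0,0,0,0],[0.03,0,0,0,0],[0.03,0,0,0,0],[0.03,0,0,0,0]]'
python3 - <<'E'
from h import *
o=monitor.get_obs();M=R.from_rotvec(o['tool_rot']).as_matrix();print(o['wrist_force'],o['wrist_torque'],o['position'],M[:,0])
im=optics.camera("wrist");cv2.imwrite("pics/w9.png",im)
im=optics.camera("side"); cv2.imwrite("pics/s9.png",cv2.resize(im[170:290,250:410],None,fx=5,fy=5,interpolation=cv2.INTER_CUBIC))
E
```

```text
clock: 11.4
position: [0.5668, 0.0698, 0.0573]
tool_rot: [-1.079, 1.294, 1.077]
wrist_force: [-0.7, -0.3, 0.2]
opening: 0.347
[-0.70465226 -0.25476482  0.23834818] [ 0.0375608  -0.03671934  0.00035764] [0.56682656 0.06976343 0.05726747] [-0.003157   -0.00411037 -0.99998657]
```

View pics/w9.png

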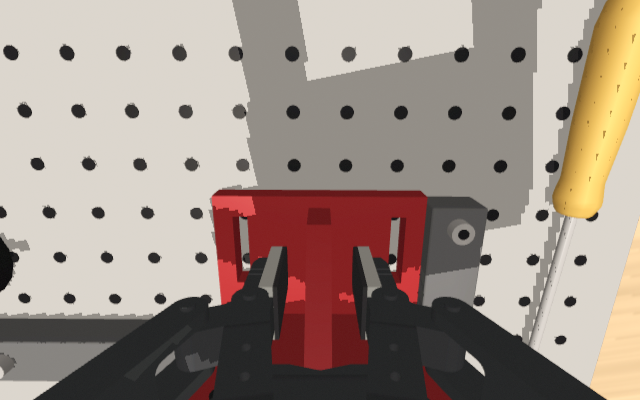

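View pics/s9.png

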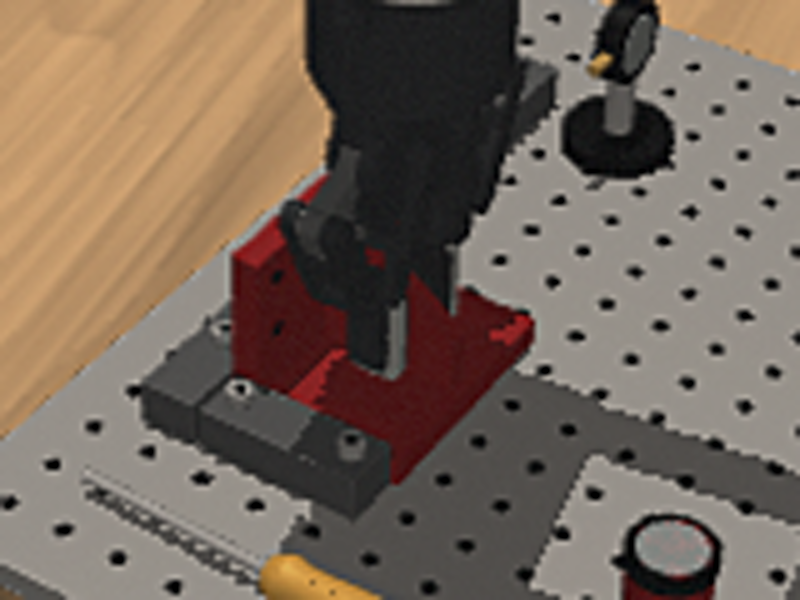

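```bash
python3 -m pendant '[[0.03,-0.02,0,0,0],[0.03,-0.045,0,0,0],[0.03,-0.05,0.02,0,0],[0.02,-0.05,0.045,0,0],[0.0,-0.05,0.053,0,0]]'; python3 -m pendant '[[0,0,0,0,0],[0,0,0,0,0],[0,0,0,0,0]]'
python3 - <<'E'
from h import *
o=monitor.get_obs();M=R.from_rotvec(o['tool_rot']).as_matrix();print(o['wrist_force'],M.round(4))
im=optics.camera("wrist");cv2.imwrite("pics/w10.png",im)
im=optics.camera("side"); cv2.imwrite("pics/s10.png",cv2.resize(im[170:290,250:410],None,fx=5,fy=5,interpolation=cv2.INTER_CUBIC))
im=optics.camera("top"); cv2.imwrite("pics/t10.png",cv2.resize(im[185:285,215:355],None,fx=5,fy=5,interpolation=cv2.INTER_CUBIC))
E
```

```text
clock: 12.0
position: [0.5118, 0.0796, 0.1073]
tool_rot: [-1.077, 1.296, 1.079]
wrist_force: [-0.2, 0.0, -0.4]
opening: 0.072
clock: 12.3
position: [0.5132, 0.0795, 0.1073]
tool_rot: [-1.078, 1.295, 1.078]
wrist_force: [0.5, -0.7, 0.4]
opening: 0.001
[ 0.5135415  -0.70536056  0.43974782] [[-0.0049 -0.9842  0.1773]
 [-0.0041  0.1773  0.9842]
 [-1.      0.0041 -0.0049]]
```

View pics/w10.png

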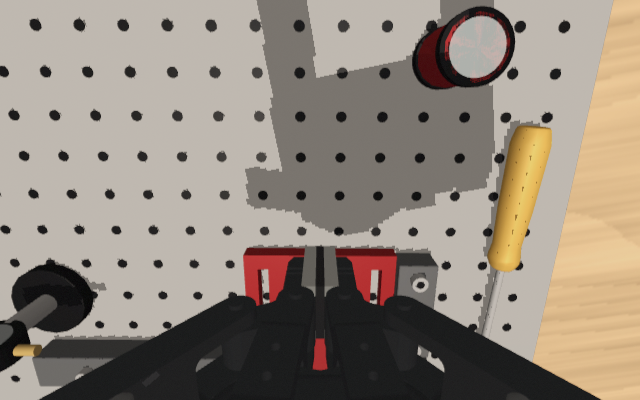

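View pics/t10.png

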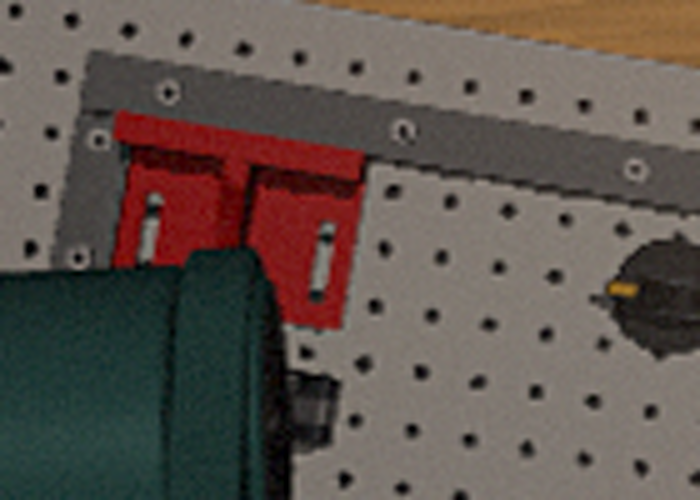

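View pics/s10.png

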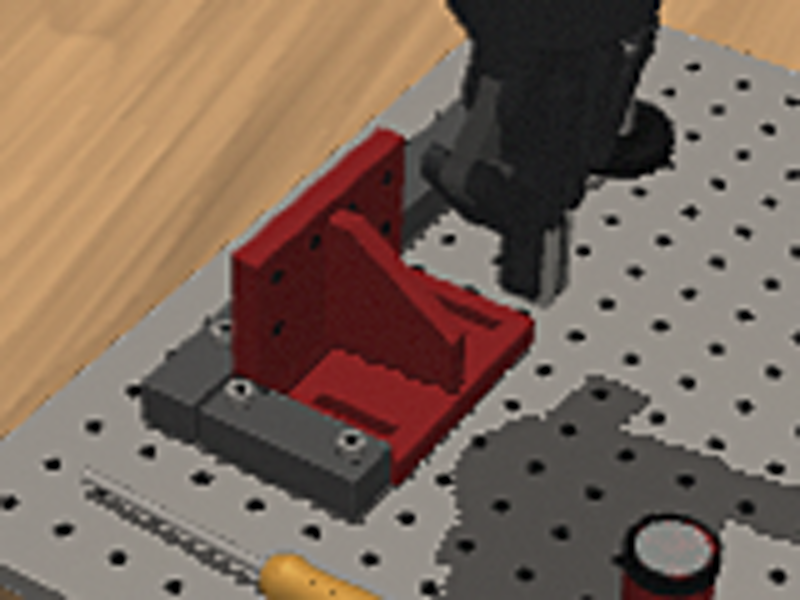

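```bash
python3 -m pendant '[[0,0.02,0,0,0],[0,0.04,0,0,0],[0,0.06,0,0,0],[0,0.065,0,0,0],[0,0.065,0,0,0]]'; python3 -m pendant '[[0,0,-0.003,0,0],[0,0,-0.006,0,0],[0,0,-0.009,0,0],[0,0,-0.009,0,0]]';python3 -m pendant '[[0,0,-0.0015,0,0],[0,0,-0.0015,0,0]]'
python3 - <<'E'
from h import *
im=optics.camera("wrist");cv2.imwrite("pics/w11.png",im)
im=optics.camera("side"); cv2.imwrite("pics/s11.png",cv2.resize(im[170:290,250:410],None,fx=5,fy=5,interpolation=cv2.INTER_CUBIC))
E
```

```text
clock: 12.95
position: [0.512, 0.0792, 0.0415]
tool_rot: [-1.077, 1.297, 1.079]
wrist_force: [-0.2, 0.1, -0.1]
opening: 0.0
clock: 13.35
position: [0.5222, 0.0775, 0.0421]
tool_rot: [-1.077, 1.295, 1.078]
wrist_force: [0.2, 0.7, 0.6]
opening: -0.001
clock: 13.55
position: [0.5242, 0.0772, 0.0424]
tool_rot: [-1.078, 1.295, 1.077]
wrist_force: [0.2, 0.6, 0.6]
opening: -0.001
```

View pics/w11.png

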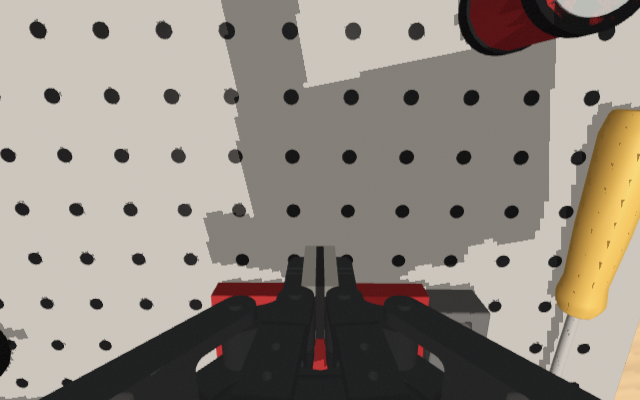

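View pics/s11.png

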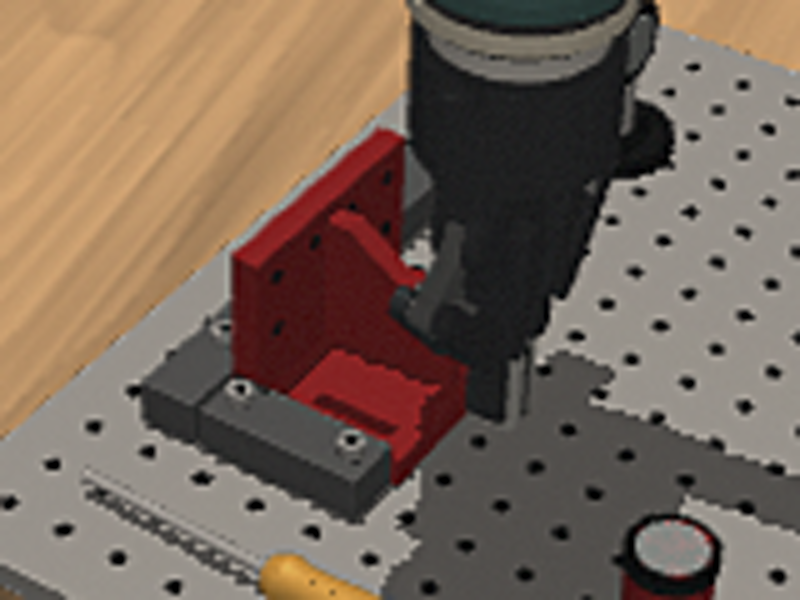

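```bash
python3 -m pendant '[[0,0.0012,-0.001,0,0],[0,0.0012,-0.001,0,0]]';python3 -m pendant '[[0,0.0003,-0.001,0,0],[0,0.0003,-0.001,0,0]]';python3 -m pendant '[[0,0,-0.001,0,0],[0,0,-0.001,0,0]]'; python3 -m pendant '[[0,0,-0.001,0,0],[0,0,-0.001,0,0]]'
```

```text
clock: 13.85
position: [0.5246, 0.077, 0.0408]
tool_rot: [-1.077, 1.295, 1.078]
wrist_force: [0.3, 0.2, -0.3]
opening: 0.0
clock: 14.05
position: [0.5257, 0.0768, 0.0405]
tool_rot: [-1.078, 1.295, 1.078]
wrist_force: [-0.1, 0.1, 0.2]
opening: 0.003
clock: 14.25
position: [0.5263, 0.0767, 0.0404]
tool_rot: [-1.077, 1.296, 1.079]
wrist_force: [-1.1, -0.1, 0.6]
opening: 0.002
clock: 14.45
position: [0.5264, 0.0766, 0.0402]
tool_rot: [-1.076, 1.297, 1.08]
wrist_force: [-2.5, 0.5, 2.0]
opening: -0.002
```

```bash
python3 -m pendant '[[0,-0.0003,-0.001,0,0],[0,-0.0003,-0.002,0,0],[0,-0.0003,-0.002,0,0]]';python3 -m pendant '[[0,-0.0003,-0.002,0,0],[0,-0.0003,-0.002,0,0],[0,-0.0003,-0.002,0,0]]'
```

```text
clock: 14.75
position: [0.5265, 0.0765, 0.0402]
tool_rot: [-1.074, 1.3, 1.082]
wrist_force: [-5.1, 2.2, 4.0]
opening: 0.0
clock: 15.05
position: [0.5265, 0.0765, 0.0402]
tool_rot: [-1.072, 1.303, 1.085]
wrist_force: [-5.9, 2.9, 2.8]
opening: 0.001
```

Run:
```python
from h import *
o=monitor.get_obs();M=R.from_rotvec(o['tool_rot']).as_matrix();print((M.T@o['wrist_force']).round(1),(M.T@o['wrist_torque']).round(2),M.round(4))
```

```text
[-2.7  6.4  1.7] [-0.04 -0.2   1.01] [[-0.0153 -0.9839  0.1779]
 [-0.0031  0.178   0.984 ]
 [-0.9999  0.0145 -0.0058]]
```

```bash
python3 -m pendant '[[0,-0.0008,-0.002,0,0],[0,-0.0008,-0.003,0,0],[0,-0.0008,-0.004,0,0],[0,-0.0008,-0.004,0,0],[0,-0.0008,-0.004,0,0]]'
python3 - <<'E'
from h import *
o=monitor.get_obs();M=R.from_rotvec(o['tool_rot']).as_matrix();print((M.T@o['wrist_force']).round(1),(M.T@o['wrist_torque']).round(2),M[:,0].round(4))
E
```

```text
clock: 15.55
position: [0.5266, 0.0765, 0.0403]
tool_rot: [-1.069, 1.308, 1.09]
wrist_force: [-8.0, 4.0, 3.8]
opening: 0.001
[-3.6  8.7  2.5] [-0.02 -0.4   1.46] [-0.0224 -0.0022 -0.9997]
```

```bash
python3 -m pendant '[[0,-0.002,-0.003,0.001,0],[0,-0.002,-0.005,0.0025,0],[0,-0.002,-0.0065,0.0025,0],[0,-0.002,-0.0065,0.0025,0],[0,-0.002,-0.0065,0.0025,0]]'
python3 - <<'E'
from h import *
o=monitor.get_obs();M=R.from_rotvec(o['tool_rot']).as_matrix();print((M.T@o['wrist_force']).round(1),(M.T@o['wrist_torque']).round(2),M[:,0].round(4))
im=optics.camera("wrist");cv2.imwrite("pics/w12.png",im)
im=optics.camera("side"); cv2.imwrite("pics/s12.png",cv2.resize(im[170:290,250:410],None,fx=5,fy=5,interpolation=cv2.INTER_CUBIC))
im=optics.camera("top"); cv2.imwrite("pics/t12.png",cv2.resize(im[185:285,215:355],None,fx=5,fy=5,interpolation=cv2.INTER_CUBIC))
E
```

```text
clock: 16.05
position: [0.527, 0.0773, 0.0406]
tool_rot: [-1.064, 1.318, 1.098]
wrist_force: [-12.4, -1.6, 1.6]
opening: 0.001
[-1.1 11.9 -3.8] [0.04 0.66 1.89] [-0.0347 -0.0032 -0.9994]
```

View pics/s12.png

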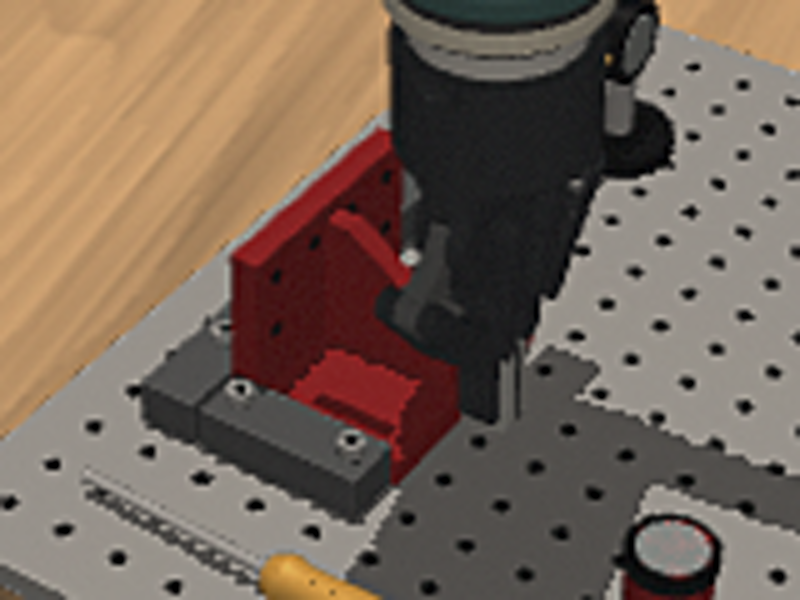

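View pics/t12.png

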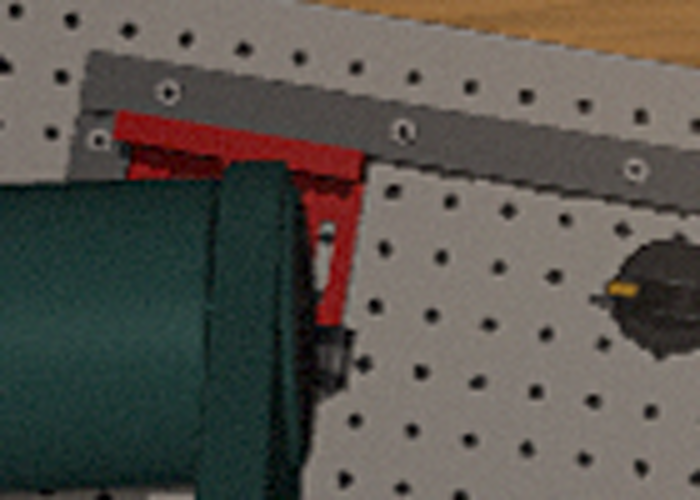

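View pics/w12.png

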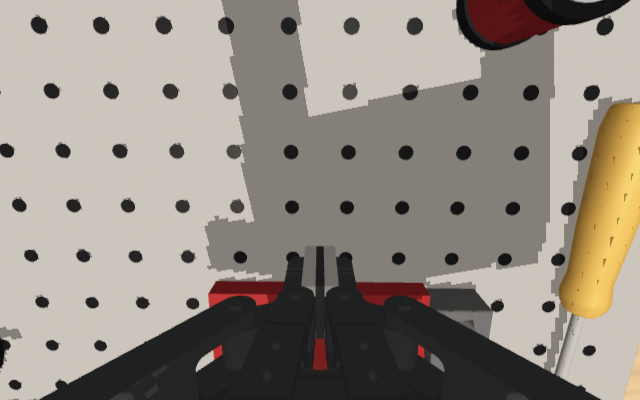

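```bash
python3 -m pendant '[[0,-0.001,-0.005,0.001,0],[0,-0.001,-0.007,0.0015,0],[0,-0.001,-0.0085,0.0015,0],[0,-0.001,-0.0085,0.0015,0],[0,-0.001,-0.0085,0.0015,0]]'
python3 - <<'E'
from h import *
o=monitor.get_obs();f=o['wrist_force'];print("push x",-(f[0]*.984-f[1]*.179),"toward stop",-(f[0]*.179+f[1]*.984),f[2])
E
```

```text
clock: 16.7
position: [0.5272, 0.0773, 0.0404]
tool_rot: [-1.058, 1.331, 1.108]
wrist_force: [-17.2, 0.9, 13.8]
opening: 0.005
push x 17.089445562856028 toward stop 2.163706240178416 13.825734496952235
```

```bash
python3 -m pendant '[[0,-0.0015,-0.0085,0.0015,0],[0,-0.0025,-0.0085,0.0015,0],[0,-0.0025,-0.0085,0.0015,0],[0,-0.0025,-0.0085,0.0015,0]]'
python3 - <<'E'
from h import *
for i in range(2):
    o=monitor.get_obs();f=o['wrist_force'];print("push x",-(f[0]*.984-f[1]*.179),"toward stop",-(f[0]*.179+f[1]*.984),f[2],o['position'])
    im=optics.camera("side")
cv2.imwrite("pics/s13.png",cv2.resize(im[170:290,250:410],None,fx=5,fy=5,interpolation=cv2.INTER_CUBIC))
o=monitor.get_obs();M=R.from_rotvec(o['tool_rot']).as_matrix();print(M.round(4))
E
```

```text
clock: 17.1
position: [0.5274, 0.0773, 0.0407]
tool_rot: [-1.051, 1.343, 1.119]
wrist_force: [-15.2, 1.3, 2.7]
opening: -0.0
push x 15.190673716530942 toward stop 1.4022837971116333 2.6883912142638566 [0.52736868 0.07727646 0.0407091 ]
push x 15.380807858772947 toward stop 1.256962632230362 2.1636339853209576 [0.52733193 0.07728771 0.04069018]
[[-0.0665 -0.982   0.1769]
 [-0.0037  0.1775  0.9841]
 [-0.9978  0.0648 -0.0154]]
```

View pics/s13.png

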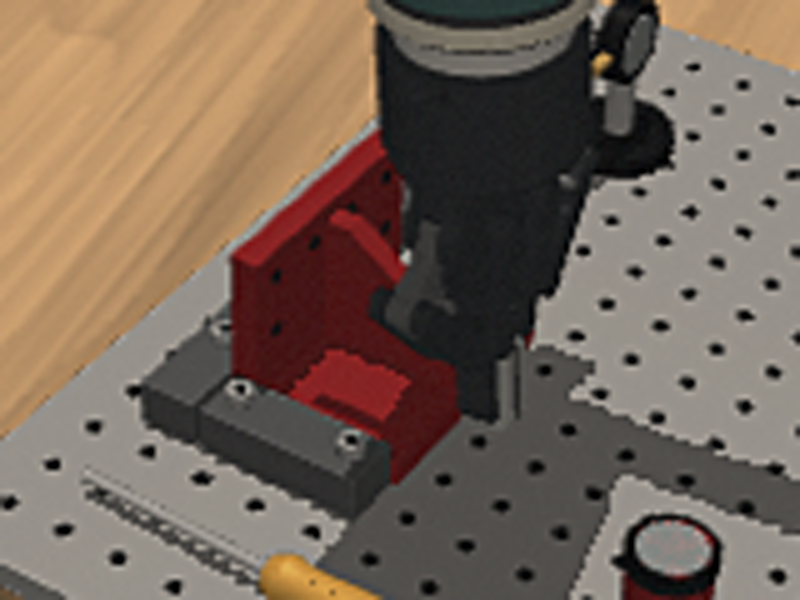

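Run:
```python
from h import *
im=optics.camera("top"); cv2.imwrite("pics/t14.png",cv2.resize(im[185:265,220:340],None,fx=6.5,fy=6.5,interpolation=cv2.INTER_CUBIC))
im=optics.camera("wrist"); cv2.imwrite("pics/w14.png",cv2.resize(im[260:340,190:510],None,fx=2.5,fy=2.5,interpolation=cv2.INTER_CUBIC))
o=monitor.get_obs();f=o['wrist_force'];print("push x",-(f[0]*.984-f[1]*.179),"toward stop",-(f[0]*.179+f[1]*.984),f[2],o['clock'])
```

```text
push x 14.978544155900245 toward stop 1.5290157025999165 2.7204329268541922 17.3
```

View pics/t14.png

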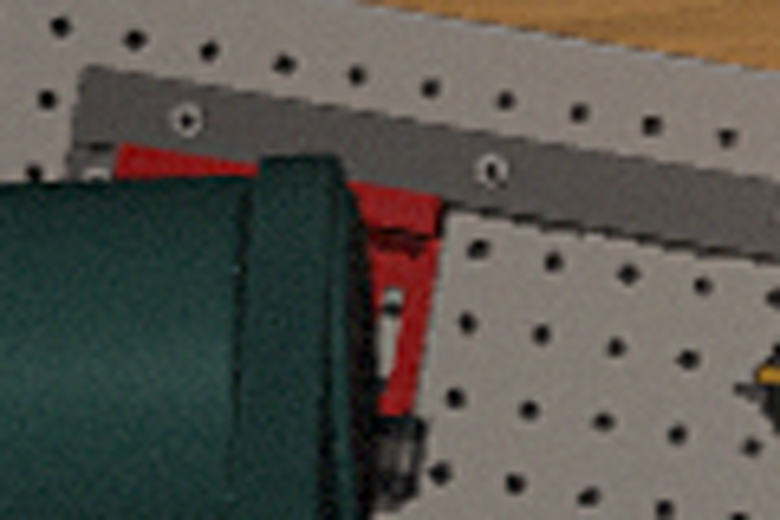

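View pics/w14.png

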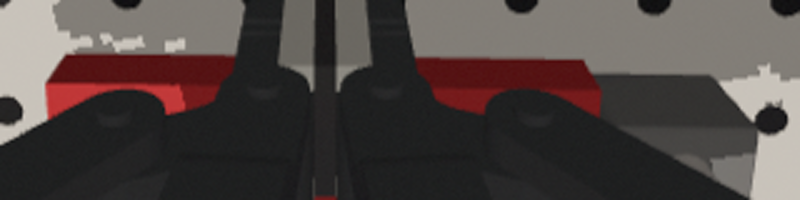

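Run:
```python
from h import *
o=monitor.get_obs();M=R.from_rotvec(o['tool_rot']).as_matrix()
B=np.array([[.9838,-.1794,0],[.1794*-1,.0,0],[0,0,1]])
ex=np.array([.9838,-.1794,0]);ey=np.array([.1794,.9838,0])
for n,uv,z in [("bR",(430,296),.032),("bL",(209,293.6),.032),("bRb",(424,284),.02),("bLb",(216.5,282),.02),("sTR",(492.8,310.8),.04),("sBR",(475.3,290.8),.02)]:
    p=M@ray(o,uv,z); print(n,(p@ex*1000).round(1),(p@ey*1000).round(1))
```

```text
bR 10.2 50.0
bL 10.1 -49.3
bRb 10.5 50.8
bLb 10.5 -49.6
sTR 12.4 74.4
sBR 13.8 75.7
```

```bash
python3 -c "
from bench import finish_job
print(finish_job())"
```

```text
the job is handed in; nothing more can be done
None
```

The red bracket is pushed into the corner and the arm is holding it against the fence with about 15 N. I handed the job in at 17.3 s of the 61 s allowed.

- **How it was done:** Of the three red brackets, I used the one on the board, which is the smallest. I gripped its rib, turned it square and slid it against the end stop and up to the fence. I then let go and pushed with closed fingertips, low on the near edge of its base, so that the push could not tip it.
- **Position:** In the last wrist-camera picture the bracket is within about 0.3 mm of both bars and square to them. The calibration is only good to about 2 mm, so the firmer sign is that the arm stopped advancing while the push rose to 15 N.
- **Push:** The last reading was 15.0 N towards the fence, 1.5 N towards the end stop and about 2.7 N downwards. Friction on the board may take 1–2 N of that before it reaches the fence.
- **Flatness:** I judged this only by eye from the side camera, where the bracket looks flat.
- **Other items:** I saw no sign that the lens mount, screw dish, lens tube or hex driver moved. I didn't measure them again, and the dish was outside the last close-up pictures.
- **What didn't go as planned:**
  - The bracket stuck on friction about 4 mm short of the fence until I eased the downward and sideways load.
  - In the rib grip the hand started to tilt, which is why I changed to the low push.
  - The hand now leans about 4° from upright, and for a moment it bore down with about 14 N before I corrected it.

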